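# Swing the rinse basket under the funnel

## Task

Get the throttle slide ready for rinsing: lower it into the mesh basket on the pivoting drip tray (lower it in, don't let it drop), then swing the tray round on its pin until the basket is centred under the funnel's spout and leave it there with the slide in the basket. Leave the other things on the bench where they are.

Things in the scene. Friction and masses are not known exactly. Their poses are not given: they have to be found in the camera images.
- slide_center (a point): Centre, half-way up, of the throttle slide: a loose plain chromed upright cylinder 36 mm in diameter and 70 mm tall, 100 to 210 g, standing on the bench to the right (-y side) of the tray. Its z axis is the cylinder's axis.
- slide: The throttle slide itself (see slide_center); origin at the centre of its underside, z up.
- basket_floor (a point): Centre of the inner floor of the square wire-mesh basket, 13 mm above the bench and 145 mm from the pin's axis. The basket is fixed on the tray, 90 mm square inside (96 mm outside), with walls 36 mm high above this floor, open at the top. Axes are the tray's: x points from the pin to the basket, z up, y 90 degrees counter-clockwise from x.
- tray (a joint): Angle of the drip tray about its upright pin, rad, growing counter-clockwise seen from above. 0 = basket exactly centred under the spout; it starts between 1.05 and 1.4, so the tray must be turned clockwise by that much. It can move from -0.5 to 1.7 with no stop or latch at 0. It is stiff: it takes about 2.5 N at 0.14 m from the pin to turn it, and it stays where it is left.
- free_corner (a point): Rim top at the tray's free corner nearest the pin: tray x -20, y 148 mm from the pin's axis (tray axes: see basket_floor). The outer wall running from here past the pin (at x -20 mm, 200 mm long) is the one to push, near this corner and towards the tray's +x, to turn the tray clockwise. This corner stays about 0.2 m from the funnel.
- far_corner (a point): Rim top at the tray's corner diagonally opposite the pin: tray x 200, y 148 mm from the pin's axis. The tray is shallow bare aluminium, 220 x 200 mm, spanning x -20 to 200 and y -52 to 148 mm; its rim walls, 3 mm thick, stand from 6 to 32 mm above the bench all round. The wall at x 200 mm, pushed near here towards the tray's -x, turns it back (counter-clockwise).
- pin_top (a point): Top of the fixed upright pin about which the tray turns, 50 mm above the bench, on the turning axis. It stands up through the tray near one corner, with a 26 mm round head.
- spout_tip (a point): Centre of the lower end of the steel funnel's spout, 115 mm above the bench, 145 mm from the pin's axis. The fixed funnel has a 110 mm wide mouth whose rim is 213 mm above the bench, and hangs in a ring bracket from a 252 mm tall post 140 mm farther from the pin, on the same line.
- carburetor: Bystander: dull aluminium carburetor body about 130 mm long, 85 mm tall, at the right. Origin under its centre.
- parts_bowl: Bystander: red enamel bowl 130 mm across, 50 mm tall, at the left. Origin under its centre.
- screwdriver: Bystander: yellow-handled flat screwdriver about 200 mm long lying near the robot on the right.
- spanner: Bystander: steel spanner 170 mm long lying near the robot on the left.
- float_bowl: Bystander: round aluminium cup 80 mm across, 46 mm tall, at the far left. Origin under its centre.
- cover_plate: Bystander: flat aluminium cover plate 85 x 60 mm, 18 mm high with its round boss, at the right. Origin under its centre.
There are look-alikes about, which are no part of the job. What is meant by the slide is not orange, and is the larger of those in its own colour.

How it is judged:
On the way, in this order (a step that is already met when the one before it is completed fails the run):
1. the slide is in the mesh basket and let go (x of slide_center in the frame of basket_floor between -0.042 and 0.042 m and y of slide_center in the frame of basket_floor between -0.042 and 0.042 m and z of slide_center in the frame of basket_floor between 0.008 and 0.05 m and contact force between the fingers and slide below 0.1 N), for 0.2 s.
2. the basket, with the slide in it, is centred under the spout (x of slide_center in the frame of basket_floor between -0.042 and 0.042 m and y of slide_center in the frame of basket_floor between -0.042 and 0.042 m and z of slide_center in the frame of basket_floor between 0.008 and 0.05 m and horizontal distance between basket_floor and spout_tip below 0.016 m), for 0.2 s.
At the end, for the whole second after the job is handed in: The slide is inside the basket (its centre within 42 mm of the basket's middle along each side and 8 to 50 mm above its floor), standing or lying, let go and at rest; the basket's middle is within 16 mm, seen from above, of the spout's axis, and the tray is still (all of step 2 and contact force between the fingers and slide below 0.1 N and velocity of joint tray between -0.03 and 0.03 rad/s and linear speed of slide below 0.03 m/s); the robot touches nothing.
It fails at once if the slide is dropped (falls free at over 1 m/s, some 50 mm) (contact force between the fingers and slide below 0.1 N and linear speed of slide above 1 m/s).
It fails at once if another thing on the bench is moved by more than 40 mm (distance of any of carburetor, parts_bowl, screwdriver, spanner, float_bowl, cover_plate from where it was at the start of the episode above 0.04 m).
It also fails if it takes over 59 s, if anything falls off the work surface, if the arm or the gripper's body presses on something with over 40 N, if the wrist force passes 120 N, or if a joint passes its speed limit or range.

## Robot

A 6-joint arm with a two-finger parallel gripper is mounted at the origin on the work surface. World frame = base frame: x ahead of the robot, y to its left, z up, the work surface at z = 0. Lengths are in m, angles in rad, forces in N, time in s.
With the tool pointing down it reaches from about 0.375 to 0.9 m from the base axis. Payload 3.1 kg.
Tool frame: the origin (TCP) lies on the centre line of the jaws, within the pads' length; the fingertips stand 25 mm ahead of it and the grasp point (between the pads) lies 6 mm ahead of it (robot.nose_length is the y of the fingertips in the tool frame, in m); y points along the fingers, z is the direction in which the jaws open and shut, and the axes are right-handed (so a half turn about y gives the same grasp; the last joint's range is limited). The gripper opens to 87 mm and grips with 3 to 60 N. Pads are 19 mm wide; open, the fingers measure 117 mm over their backs; the gripper's body (75 mm by 190 mm) begins 51 mm behind the grasp point.
Start: joints at [1.067, 0.527, 1.433, -0, 1.181, -0.178], TCP at [0.2, 0.592, 0.218] pointing down, gripper open.
Joint ranges: [-3.08, 3.08], [-0.75, 2.2], [0.22, 2.44], [-1.43, 4.57], [0, 2.65], [-2.85, 2.85]. Speed limits (rad/s): [2.79, 2.79, 3.14, 3.14, 3.14, 3.14].

## Interface

Orientations are given as a unit quaternion [x, y, z, w].
In Python, from rig import robot, eyes, ticket gives the robot as it stands.
- The arm moves only by the tool play_rows, never from a script. Its argument "series" is a list of rows, each a list of 7 numbers: the opening, from 0 (shut) to 1 (fully open), then the shift along the tool's x, y, z scaled (see below), then the turn, a rotation vector about the tool's x, y, z scaled (see below). In form: [[claw, dx, dy, dz, ax, ay, az], ...]. A call has 1 to 12 rows; each row shifts and turns the commanded pose from where the row before left it, along the tool's axes as they then stand; what a row does not reach is not made up. The controller multiplies each number of a shift by 100 mm and each number of a turn by 180 degrees. A row lasts 1/12 s, in which the tool goes at most 41.7 mm and 7.16 degrees, less where a joint would pass 70% of its speed; a pose out of reach is approached as far as the arm can. A call with a number of a shift or a turn outside -1 to 1 is refused whole. A call with a gripper value outside its range is refused whole. The fingers move at their own pace and stop on an object; "grip_force" is the grip in N (left out, the last holds). Time passes only in rows, so rows that do not move let the fingers close. It gives the time, the measured TCP pose, the force and the opening at its end, in the units of the state.
- robot.get_obs(): the state, without advancing time (a new reading comes with each control period).
- eyes.camera(name): name is "side" or "top"; returns the picture (420x560x3 uint8, red, green, blue); there is no depth.
- eyes.camera_params(name): a dict with "K" (3x3 intrinsics, pixels), "rvec" (rotation vector, rad) and "tvec" (3), from world to camera coordinates, as OpenCV has them. Camera axes: x right, y down, z forward; pixel columns grow to the right and rows downward; lengths in m; the calibration is good to about 2 mm. A picture is of the moment at which its call begins. camera_params takes no time and is no camera call.
- ticket.hand_in(): hands the job in, once; it reports no verdict.
The state is a dict: "time": time; "q": joint angles; "joint_velocities": joint speeds; "joint_torque": joint torques, N m; "position": TCP position; "tool_rot": TCP orientation; "ft_force": force on the tool from outside, world axes, zero at the start; "moment": the same for the moment, N m; "grip_width": finger opening in m.
Only numpy, scipy, OpenCV 4.12 (cv2) and the standard library are available. Lean on these libraries where they do the work, as an engineer would, in place of code of your own. Each camera call takes 0.05 s, during which the arm holds its last target.

## Working session

There is one attempt and no reset: what is moved stays moved. The work goes in short steps, Python scripts to look and compute and a tool call to move; the robot and the scene stay as the last step left them, time stands still between calls to the robot, and variables do not carry over. Pictures are saved under pics/ and viewed, and the job is handed in when it is done.

Besides the shell and the picture viewer there is one more tool, called after "Emit:" by a JSON object that holds its "name" and its "arguments". play_rows: Moves the arm, as the interface text tells. Its arguments: {"type":"object","properties":{"series":{"type":"array","items":{"type":"array","items":{"type":"number"}}},"grip_force":{"type":"number"}},"required":["series"]}

```bash
ls; mkdir -p pics; python3 - <<'E'
from rig import robot, eyes, ticket
import cv2,numpy as np
for n in("side","top"):
    im=eyes.camera(n); cv2.imwrite(f"pics/{n}0.png",im[:,:,::-1]); print(n,eyes.camera_params(n))
print(robot.get_obs())
E
```

```text
pics
side {'K': array([[421.74130621,   0.        , 283.73242065],
       [  0.        , 421.74130621, 198.13151173],
       [  0.        ,   0.        ,   1.        ]]), 'rvec': array([ 2.22647527, -0.11294236,  0.04392492]), 'tvec': array([-0.57508269,  0.12296494,  1.16118749])}
top {'K': array([[430.51627927,   0.        , 280.16257423],
       [  0.        , 430.51627927, 210.51367725],
       [  0.        ,   0.        ,   1.        ]]), 'rvec': array([ 2.14462171, -2.15330648,  0.18062269]), 'tvec': array([-0.0264025 ,  0.58467677,  1.4303083 ])}
{'time': 0.1, 'q': array([ 1.06650148e+00,  5.28359320e-01,  1.43373311e+00, -3.16533632e-06,
        1.18139208e+00, -1.78519209e-01]), 'joint_velocities': array([ 0.00019279, -0.00177178, -0.00292564,  0.00018302,  0.0007009 ,
       -0.0003708 ]), 'joint_torque': array([-3.08710569e-04, -4.40990138e+01, -1.77151644e+01,  6.34375541e-02,
        5.34616050e-02, -4.46460695e-05]), 'position': array([0.19969613, 0.5915603 , 0.21699108]), 'tool_rot': array([ 0.69837724, -0.11489293,  0.11444698, -0.69711601]), 'ft_force': array([ 0.5798043 ,  0.04098726, -0.28325102]), 'moment': array([ 0.02948997,  0.01742667, -0.02900175]), 'grip_width': 0.08694260802830804}
```

View pics/side0.png

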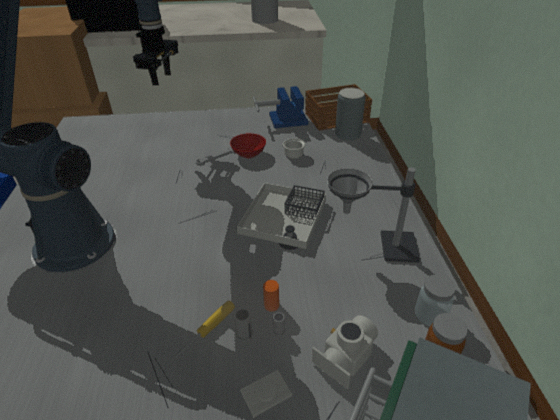

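View pics/top0.png

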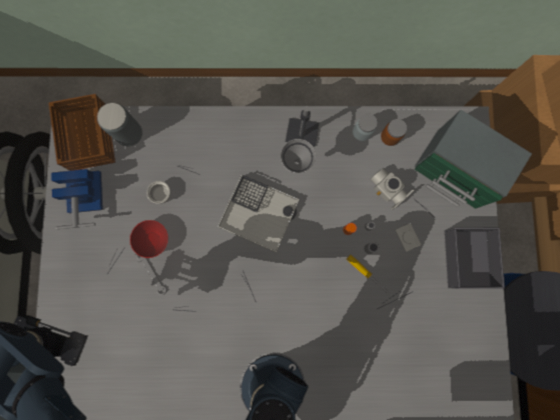

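```bash
cat > h.py <<'E'
import cv2,numpy as np
from rig import robot,eyes,ticket
P={n:eyes.camera_params(n) for n in("side","top")}
def ray(n,u,v):
    p=P[n];R=cv2.Rodrigues(p["rvec"])[0];C=-R.T@p["tvec"]
    d=R.T@np.linalg.inv(p["K"])@np.array([u,v,1.]);return C,d
def onz(n,u,v,z):
    C,d=ray(n,u,v);return C+d*(z-C[2])/d[2]
def tri(us,ut):
    A=[];b=[]
    for n,u in(("side",us),("top",ut)):
        C,d=ray(n,*u);d/=np.linalg.norm(d);M=np.eye(3)-np.outer(d,d);A.append(M);b.append(M@C)
    return np.linalg.lstsq(np.vstack(A),np.hstack(b),rcond=None)[0]
def proj(n,X):
    p=P[n];return cv2.projectPoints(np.array([X],float),p["rvec"],p["tvec"],p["K"],None)[0].ravel()
E
python3 - <<'E'
import cv2
t=cv2.imread("pics/top0.png");s=cv2.imread("pics/side0.png")
def crop(im,x0,x1,y0,y1,f,fn): cv2.imwrite(fn,cv2.resize(im[y0:y1,x0:x1],None,fx=f,fy=f,interpolation=cv2.INTER_CUBIC))
crop(t,330,430,205,285,7,"pics/tc.png")
crop(s,190,310,270,350,6,"pics/sc.png")
crop(t,210,320,130,260,4.5,"pics/tt.png")
crop(s,230,420,150,265,4,"pics/st.png")
E
```

```text
(no output)
```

View pics/tc.png

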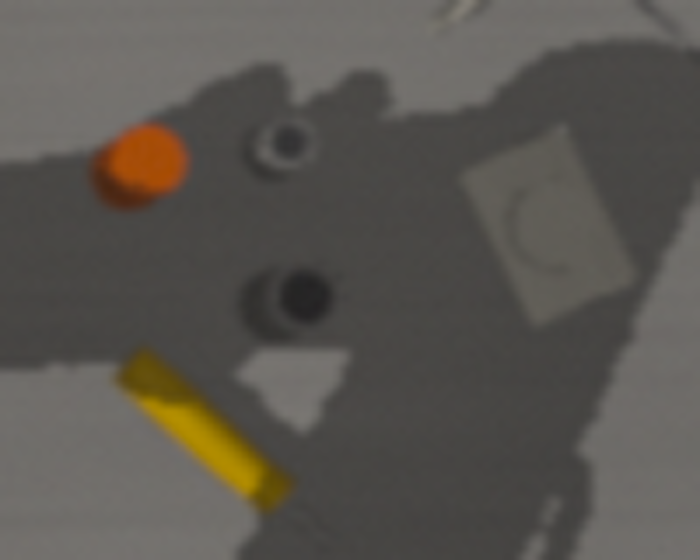

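View pics/sc.png

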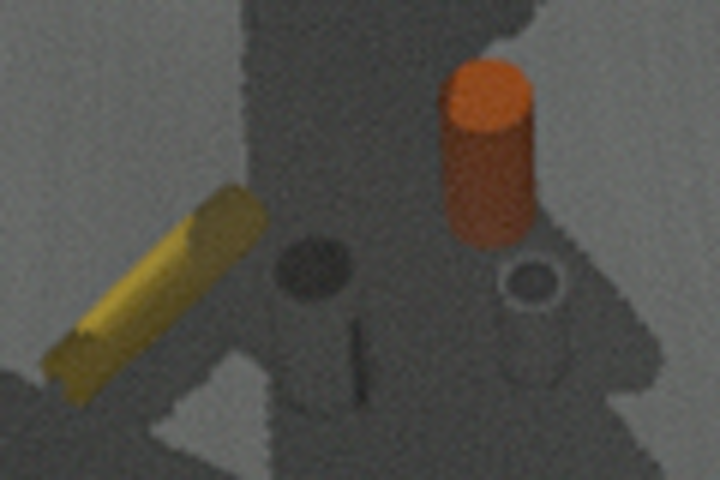

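View pics/tt.png

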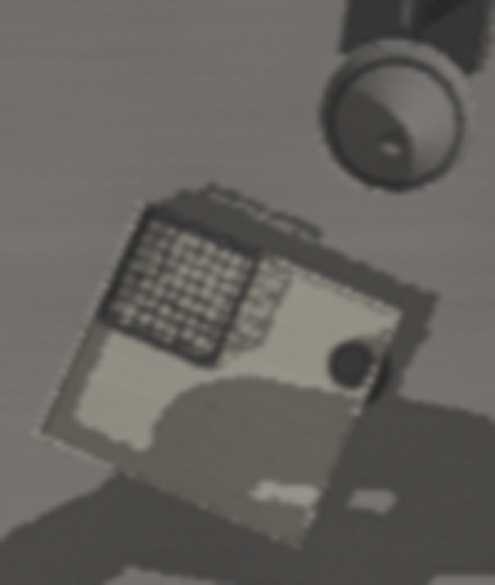

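View pics/st.png

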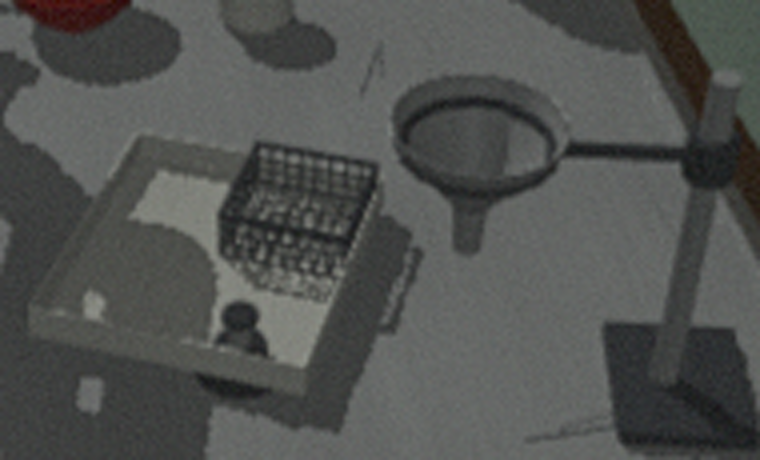

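```bash
python3 - <<'E'
from h import *
np.set_printoptions(precision=4,suppress=True)
f=lambda x,y,x0,y0,k:(x/k+x0-.5+.5/k,y/k+y0-.5+.5/k)
s=f(313,269,190,270,6);t=f(306,297,330,205,7)
print("slide",tri(s,t),onz("side",*s,.07),onz("top",*t,.07), s,t)
C,d=ray("top",*t);print("dist top",np.linalg.norm(onz("top",*t,.07)-C))
print("small",tri(f(532,284,190,270,6),f(290,143,330,205,7)))
print("orange",tri(f(488,96,190,270,6),f(148,160,330,205,7)))
tp=lambda x,y,z:onz("top",*f(x,y,210,130,4.5),z)
sp=lambda x,y,z:onz("side",*f(x,y,230,150,4),z)
print("pin",tp(351,363,.05),sp(239,316,.05))
print("funnel mouth",tp(395,119,.213),sp(482,130,.213), "spout side",sp(467,248,.115))
for nm,a in dict(c1=(147,204),c2=(407,308),c3=(302,550),c4=(38,433)).items(): print(nm,tp(*a,.032))
for nm,a in dict(s1=(303,372),s2=(30,310),s3=(141,137),s4=(382,185)).items(): print(nm,sp(*a,.032))
print("bask",[tp(*a,.049) for a in((150,207),(262,258),(212,365),(102,320))])
print("baskside",[sp(*a,.049) for a in((258,143),(380,160),(350,240),(221,215))])
E
```

```text
slide [ 0.4568 -0.3385  0.0691] [ 0.4569 -0.3392  0.07  ] [ 0.4567 -0.3383  0.07  ] (241.75, 314.41666666666663) (373.2857142857143, 247.00000000000003)
dist top 1.4739879075449962
small [ 0.5332 -0.3381  0.0494]
orange [ 0.5232 -0.2654  0.0671]
pin [ 0.5845 -0.0541  0.05  ] [ 0.5875 -0.0603  0.05  ]
funnel mouth [ 0.729  -0.0803  0.213 ] [ 0.7308 -0.091   0.213 ] spout side [ 0.7315 -0.0834  0.115 ]
c1 [0.7128 0.1029 0.032 ]
c2 [ 0.6301 -0.0983  0.032 ]
c3 [ 0.4442 -0.0165  0.032 ]
c4 [0.534  0.1844 0.032 ]
s1 [ 0.6255 -0.0995  0.032 ]
s2 [ 0.4476 -0.019   0.032 ]
s3 [0.536  0.1757 0.032 ]
s4 [0.7123 0.0944 0.032 ]
bask [array([0.7063, 0.0993, 0.049 ]), array([0.6662, 0.0133, 0.049 ]), array([0.5834, 0.0513, 0.049 ]), array([0.6183, 0.1351, 0.049 ])]
baskside [array([0.6231, 0.1346, 0.049 ]), array([0.7114, 0.1032, 0.049 ]), array([0.674 , 0.0121, 0.049 ]), array([0.5864, 0.05  , 0.049 ])]
```

```bash
cat >> h.py <<'E'
from scipy.spatial.transform import Rotation as Ro
def to(target,jaw=None):
    o=robot.get_obs();R=Ro.from_quat(o["tool_rot"]).as_matrix()
    print("pos",o["position"].round(4),"q6",o["q"][5].round(3),"t",o["time"],"w",o["grip_width"].round(4),"F",o["ft_force"].round(1))
    print("x,y,z axes",R.T.round(3).tolist(),"jaw deg",np.degrees(np.arctan2(R[1,2],R[0,2])).round(2))
    print("units",(R.T@(np.array(target)-o["position"])*10).round(4))
E
python3 - <<'E'
from h import *
to([.457,-.338,.2])
E
```

```text
Traceback (most recent call last):
  File "h.py", line 19, in to
    print("pos",o["position"].round(4),"q6",o["q"][5].round(3),"t",o["time"],"w",o["grip_width"].round(4),"F",o["ft_force"].round(1))
                                                                                 ^^^^^^^^^^^^^^^^^^^^^
AttributeError: 'float' object has no attribute 'round'
```

```bash
sed -i 's/o\["grip_width"\].round(4)/round(o["grip_width"],4)/' h.py
python3 - <<'E'
from h import *
to([.457,-.338,.2])
E
```

```text
pos [0.1997 0.5916 0.217 ] q6 -0.179 t 0.1 w 0.0869 F [ 0.6  0.  -0.3]
x,y,z axes [[0.947, -0.32, -0.0], [-0.001, -0.002, -1.0], [0.32, 0.947, -0.002]] jaw deg 71.33
units [ 5.4128  0.183  -7.9829]
```

Emit:
{"name": "play_rows", "arguments": {"series": [[1,0.28,-0.01,-0.25,0,0,0],[1,0.28,-0.01,-0.25,0,0,0],[1,0.28,-0.01,-0.25,0,0,0],[1,0.28,-0.01,-0.25,0,0,0],[1,0.28,-0.01,-0.25,0,0,0],[1,0.28,-0.01,-0.25,0,0,0],[1,0.28,-0.01,-0.25,0,0,0],[1,0.28,-0.01,-0.25,0,0,0],[1,0.28,-0.01,-0.25,0,0,0],[1,0.28,-0.01,-0.25,0,0,0],[1,0.28,-0.01,-0.25,0,0,0],[1,0.28,-0.01,-0.25,0,0,0]]}}

```text
time: 1.1
position: [0.4226, 0.1986, 0.2297]
tool_rot: [0.698, -0.115, 0.114, -0.698]
ft_force: [1.0, 0.8, -0.7]
grip_width: 0.0872
```

```bash
python3 - <<'E'
from h import *
to([.457,-.338,.16])
E
```

```text
pos [0.4226 0.1986 0.2297] q6 -1.046 t 1.1 w 0.0872 F [ 1.   0.8 -0.7]
x,y,z axes [[0.947, -0.32, -0.0], [-0.001, -0.0, -1.0], [0.32, 0.947, -0.0]] jaw deg 71.33
units [ 2.0437  0.6974 -4.9734]
```

Emit:
{"name": "play_rows", "arguments": {"series": [[1,0.15,0.02,-0.36,0,0,0],[1,0.15,0.02,-0.36,0,0,0],[1,0.15,0.02,-0.36,0,0,0],[1,0.15,0.02,-0.36,0,0,0],[1,0.15,0.02,-0.36,0,0,0],[1,0.15,0.02,-0.36,0,0,0],[1,0.15,0.02,-0.36,0,0,0],[1,0.15,0.02,-0.36,0,0,0],[1,0.15,0.02,-0.36,0,0,0],[1,0.15,0.02,-0.36,0,0,0],[1,0.15,0.02,-0.36,0,0,0],[1,0.15,0.02,-0.36,0,0,0]]}}

```text
time: 2.1
position: [0.454, -0.2683, 0.2054]
tool_rot: [-0.698, 0.115, -0.115, 0.698]
ft_force: [0.3, -0.2, -0.3]
grip_width: 0.0871
```

```bash
python3 - <<'E'
from h import *
to([.457,-.338,.16]); print(robot.get_obs()["q"])
E
```

```text
pos [ 0.454  -0.2683  0.2054] q6 -1.99 t 2.1 w 0.0871 F [ 0.3 -0.2 -0.3]
x,y,z axes [[0.947, -0.321, -0.001], [-0.001, 0.001, -1.0], [0.321, 0.947, 0.0]] jaw deg 71.3
units [ 0.2519  0.454  -0.6504]
[-7.45971090e-01  4.13354355e-01  1.68961355e+00  1.84692261e-04
  1.03946186e+00 -1.99045888e+00]
```

Emit:
{"name": "play_rows", "arguments": {"series": [[1,0.1,0.0,-0.25,0,0,0],[1,0.1,0.0,-0.25,0,0,0],[1,0.05,0.1,-0.15,0,0,0],[1,0,0.2,0,0,0,0],[1,0,0.15,0,0,0,0],[1,0,0,0,0,0,0]]}}

```text
time: 2.6
position: [0.4551, -0.3338, 0.1569]
tool_rot: [-0.696, 0.117, -0.112, 0.7]
ft_force: [-1.4, 0.4, -0.3]
grip_width: 0.0873
```

```bash
python3 - <<'E'
from h import *
to([.457,-.338,.061])
im=eyes.camera("top");cv2.imwrite("pics/t1.png",cv2.resize(im[195:295,320:440,::-1],None,fx=6,fy=6,interpolation=cv2.INTER_CUBIC))
im=eyes.camera("side");cv2.imwrite("pics/s1.png",cv2.resize(im[230:350,170:330,::-1],None,fx=5,fy=5,interpolation=cv2.INTER_CUBIC))
E
```

```text
pos [ 0.4551 -0.3338  0.1569] q6 -2.075 t 2.6 w 0.0873 F [-1.4  0.4 -0.3]
x,y,z axes [[0.947, -0.321, -0.008], [-0.006, 0.007, -1.0], [0.321, 0.947, 0.004]] jaw deg 71.3
units [ 0.0388  0.9588 -0.0384]
```

View pics/s1.png

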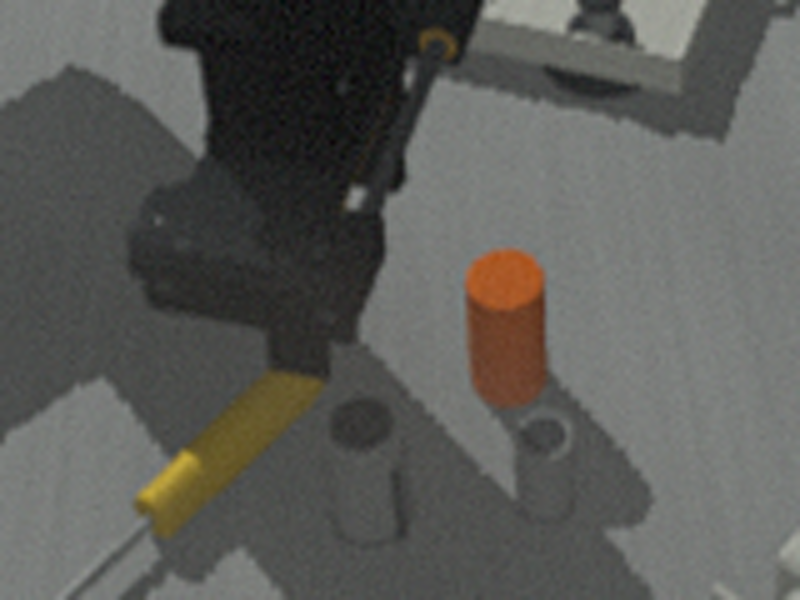

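View pics/t1.png

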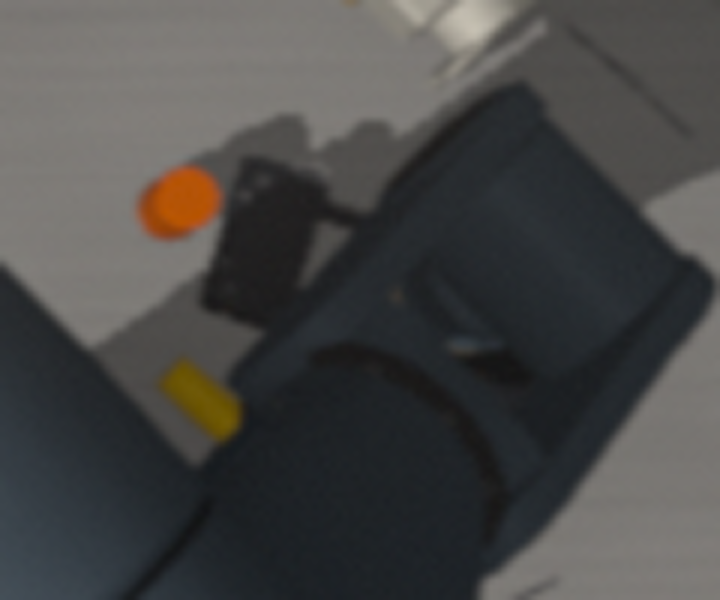

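Emit:
{"name": "play_rows", "arguments": {"series": [[1,0.03,0.1,-0.03,0,0,0],[1,0,0.15,0,0,0,0],[1,0,0.15,0,0,0,0],[1,0,0.1,0,0,0,0],[1,0,0,0,0,0,0],[1,0,0,0,0,0,0]]}}

```text
time: 3.2
position: [0.4595, -0.3398, 0.1107]
tool_rot: [-0.698, 0.115, -0.114, 0.698]
ft_force: [0.3, 0.2, -0.4]
grip_width: 0.0872
```

```bash
python3 - <<'E'
from h import *
to([.457,-.338,.061])
im=eyes.camera("side");cv2.imwrite("pics/s2.png",cv2.resize(im[230:350,170:330,::-1],None,fx=5,fy=5,interpolation=cv2.INTER_CUBIC))
E
```

```text
pos [ 0.4595 -0.3398  0.1107] q6 -2.078 t 3.2 w 0.0872 F [ 0.3  0.2 -0.4]
x,y,z axes [[0.948, -0.32, -0.0], [-0.0, 0.0, -1.0], [0.32, 0.948, 0.0]] jaw deg 71.36
units [-0.0289  0.4971  0.0088]
```

View pics/s2.png

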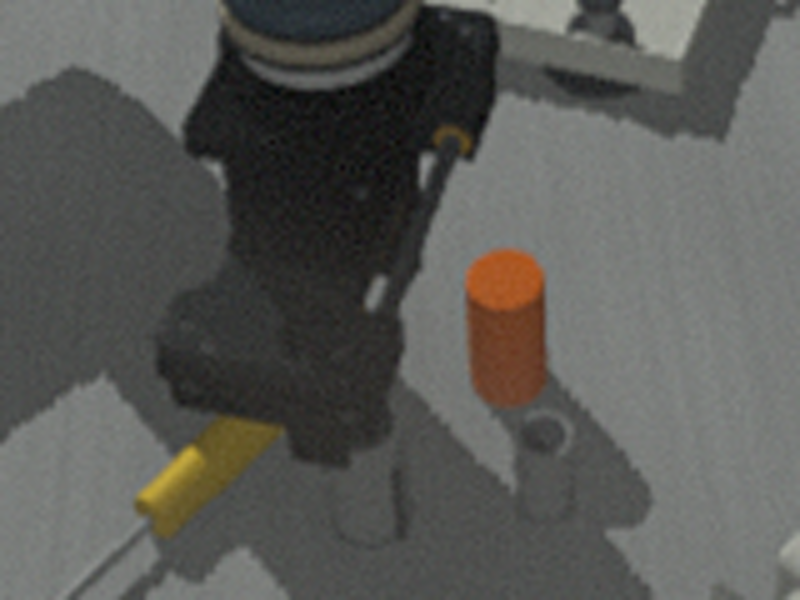

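Emit:
{"name": "play_rows", "arguments": {"series": [[1,-0.03,0.15,0.01,0,0,0],[1,0,0.15,0,0,0,0],[1,0,0.15,0,0,0,0],[1,0,0.05,0,0,0,0],[1,0,0,0,0,0,0],[0.2,0,0,0,0,0,0],[0.2,0,0,0,0,0,0],[0.2,0,0,0,0,0,0],[0.2,0,0,0,0,0,0],[0.2,0,0,0,0,0,0],[0.2,0,0,0,0,0,0],[0.2,0,0,0,0,0,0]], "grip_force": 25}}

```text
time: 4.25
position: [0.4569, -0.3381, 0.0611]
tool_rot: [0.698, -0.115, 0.115, -0.698]
ft_force: [-0.4, 1.5, 0.5]
grip_width: 0.0483
```

```bash
python3 - <<'E'
from h import *
to([.457,-.338,.061])
E
```

```text
pos [ 0.4569 -0.3381  0.0611] q6 -2.079 t 4.25 w 0.0483 F [-0.4  1.5  0.5]
x,y,z axes [[0.947, -0.32, 0.0], [0.0, -0.0, -1.0], [0.32, 0.947, -0.0]] jaw deg 71.33
units [0.0009 0.0006 0.0012]
```

Still closing, with contact on one side perhaps; let it finish.

Emit:
{"name": "play_rows", "arguments": {"series": [[0.2,0,0,0,0,0,0],[0.2,0,0,0,0,0,0],[0.2,0,0,0,0,0,0],[0.2,0,0,0,0,0,0]]}}

```text
time: 4.58
position: [0.4568, -0.3379, 0.0608]
tool_rot: [-0.698, 0.115, -0.115, 0.698]
ft_force: [0.1, 0.4, 0.4]
grip_width: 0.0346
```

Emit:
{"name": "play_rows", "arguments": {"series": [[0.2,0,0,0,0,0,0],[0.2,0,-0.1,0,0,0,0],[0.2,0,-0.2,0,0,0,0],[0.2,0,-0.2,0,0,0,0],[0.2,0,0,0,0,0,0],[0.2,0,0,0,0,0,0]]}}

```text
time: 5.08
position: [0.4574, -0.3387, 0.112]
tool_rot: [0.698, -0.114, 0.115, -0.697]
ft_force: [1.1, 0.3, -2.1]
grip_width: 0.0342
```

```bash
python3 - <<'E'
from h import *
to([.5,-.1,.2])
im=eyes.camera("side");cv2.imwrite("pics/s3.png",cv2.resize(im[230:350,170:330,::-1],None,fx=5,fy=5,interpolation=cv2.INTER_CUBIC))
E
```

```text
pos [ 0.4574 -0.3387  0.112 ] q6 -2.079 t 5.0833 w 0.0342 F [ 1.1  0.3 -2.1]
x,y,z axes [[0.947, -0.32, 0.003], [0.002, -0.002, -1.0], [0.32, 0.947, -0.002]] jaw deg 71.34
units [-0.3575 -0.8844  2.3966]
```

View pics/s3.png

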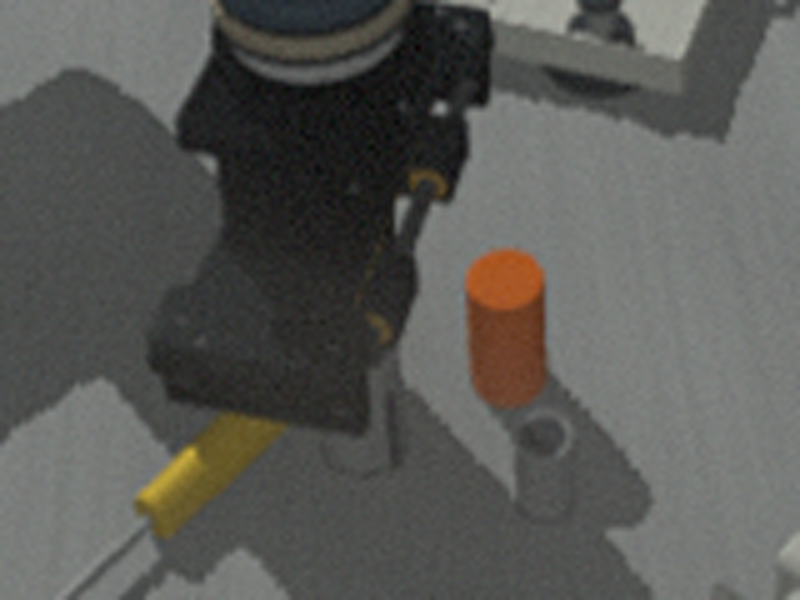

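Emit:
{"name": "play_rows", "arguments": {"series": [[0.2,0,-0.2,0,0,0,0],[0.2,0,-0.3,0,0,0,0],[0.2,-0.03,-0.2,0.2,0,0,0],[0.2,-0.04,-0.2,0.25,0,0,0],[0.2,-0.04,0,0.28,0,0,0],[0.2,-0.04,0,0.28,0,0,0],[0.2,-0.04,0,0.28,0,0,0],[0.2,-0.04,0,0.28,0,0,0],[0.2,-0.04,0,0.28,0,0,0],[0.2,-0.04,0,0.28,0,0,0],[0.2,-0.04,0,0.25,0,0,0],[0.2,0,0,0.1,0,0,0]]}}

```text
time: 6.13
position: [0.5014, -0.0881, 0.1993]
tool_rot: [-0.697, 0.116, -0.112, 0.699]
ft_force: [-0.8, 0.5, -2.2]
grip_width: 0.034
```

```bash
python3 - <<'E'
from h import *
to([.645,.075,.2])
E
```

```text
pos [ 0.5014 -0.0881  0.1993] q6 -1.643 t 6.1333 w 0.034 F [-0.8  0.5 -2.2]
x,y,z axes [[0.948, -0.318, -0.005], [-0.004, 0.003, -1.0], [0.318, 0.948, 0.002]] jaw deg 71.47
units [ 0.8433 -0.008   2.0034]
```

Emit:
{"name": "play_rows", "arguments": {"series": [[0.2,0.05,0,0.15,0,0,0],[0.2,0.1,0,0.25,0,0,0],[0.2,0.1,0,0.25,0,0,0],[0.2,0.1,0,0.25,0,0,0],[0.2,0.1,0,0.25,0,0,0],[0.2,0.1,0,0.25,0,0,0],[0.2,0.1,0,0.25,0,0,0],[0.2,0.1,0,0.2,0,0,0],[0.2,0.09,0,0.15,0,0,0],[0.2,0,0,0,0,0,0],[0.2,0,0,0,0,0,0]]}}

```text
time: 7.05
position: [0.6462, 0.0706, 0.1991]
tool_rot: [0.698, -0.115, 0.113, -0.697]
ft_force: [-0.2, -0.8, -2.3]
grip_width: 0.0344
```

```bash
python3 - <<'E'
from h import *
to([.645,.075,.11])
im=eyes.camera("side");cv2.imwrite("pics/s4.png",cv2.resize(im[110:260,230:430,::-1],None,fx=4,fy=4,interpolation=cv2.INTER_CUBIC))
im=eyes.camera("top");cv2.imwrite("pics/t4.png",cv2.resize(im[130:260,180:330,::-1],None,fx=4.5,fy=4.5,interpolation=cv2.INTER_CUBIC))
E
```

```text
pos [0.6462 0.0706 0.1991] q6 -1.308 t 7.05 w 0.0344 F [-0.2 -0.8 -2.3]
x,y,z axes [[0.948, -0.319, -0.003], [-0.003, -0.001, -1.0], [0.319, 0.948, -0.002]] jaw deg 71.4
units [-0.0231  0.8913  0.039 ]
```

View pics/s4.png

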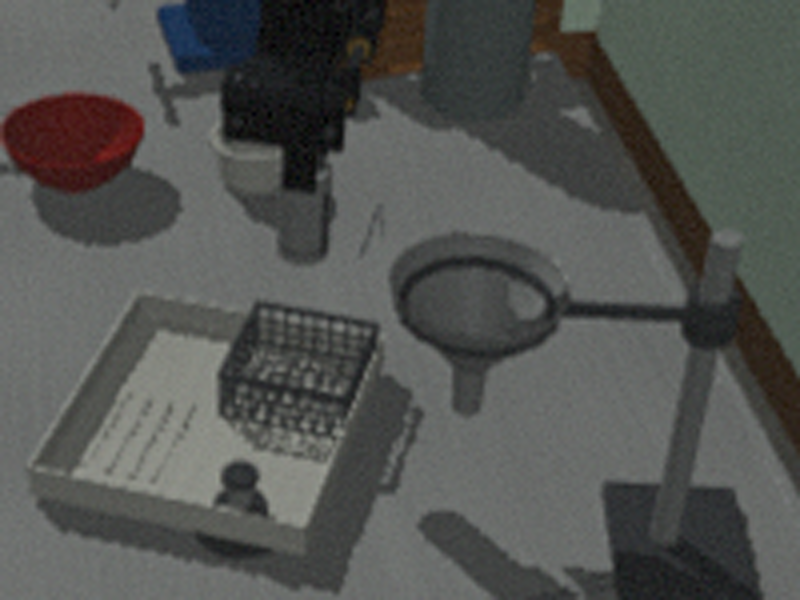

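View pics/t4.png

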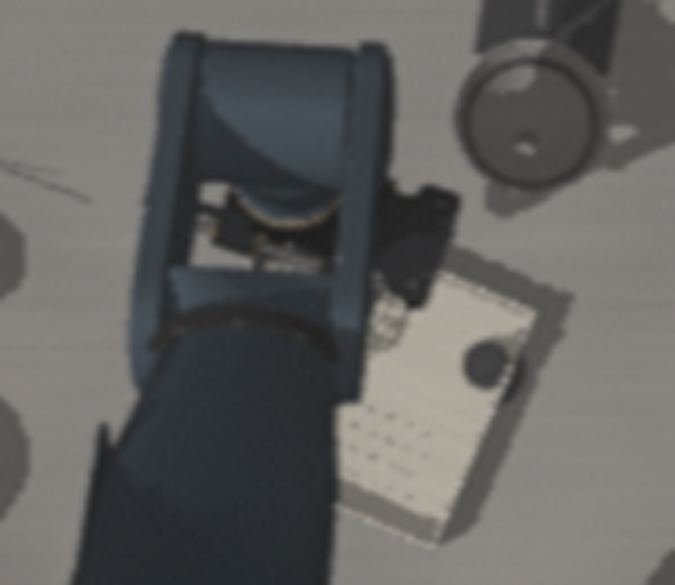

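Emit:
{"name": "play_rows", "arguments": {"series": [[0.2,-0.02,0.1,0.04,0,0,0],[0.2,0,0.2,0,0,0,0],[0.2,0,0.25,0,0,0,0],[0.2,0,0.2,0,0,0,0],[0.2,0,0.15,0,0,0,0],[0.2,0,0.05,0,0,0,0],[0.2,0,0,0,0,0,0]]}}

```text
time: 7.73
position: [0.644, 0.0747, 0.1037]
tool_rot: [0.698, -0.117, 0.113, -0.697]
ft_force: [0.8, 0.1, -1.6]
grip_width: 0.0341
```

```bash
python3 - <<'E'
from h import *
print(proj("side",[.646,.0706,.138]),"exp in s4; seen",303/4+230-.4,258/4+110-.4)
to([.645,.075,.074])
im=eyes.camera("side");cv2.imwrite("pics/s5.png",cv2.resize(im[110:260,230:430,::-1],None,fx=4,fy=4,interpolation=cv2.INTER_CUBIC))
E
```

```text
[305.14027825 172.45839115] exp in s4; seen 305.35 174.1
pos [0.644  0.0747 0.1037] q6 -1.301 t 7.7333 w 0.0341 F [ 0.8  0.1 -1.6]
x,y,z axes [[0.947, -0.321, -0.005], [-0.005, 0.0, -1.0], [0.321, 0.947, -0.001]] jaw deg 71.28
units [0.0098 0.2973 0.0059]
```

View pics/s5.png

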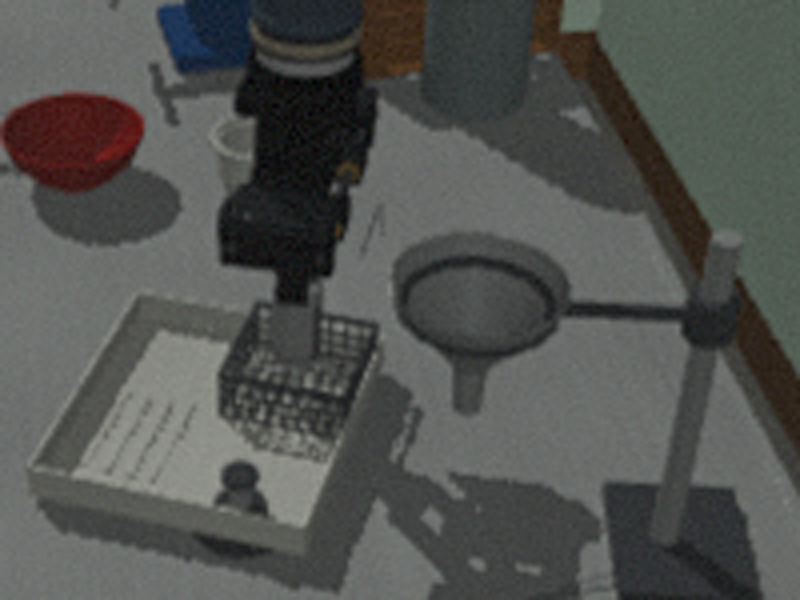

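The slide is inside the basket opening (about px 295,335 in the crop) and off the walls. I'll lower it slowly and watch the force.

Emit:
{"name": "play_rows", "arguments": {"series": [[0.2,0,0.08,0,0,0,0],[0.2,0,0.08,0,0,0,0],[0.2,0,0.06,0,0,0,0],[0.2,0,0.03,0,0,0,0],[0.2,0,0.02,0,0,0,0],[0.2,0,0,0,0,0,0],[0.2,0,0,0,0,0,0]]}}

```text
time: 8.37
position: [0.6461, 0.0752, 0.0789]
tool_rot: [-0.698, 0.115, -0.115, 0.698]
ft_force: [0.2, 0.7, -2.3]
grip_width: 0.0348
```

Emit:
{"name": "play_rows", "arguments": {"series": [[0.2,0,0.02,0,0,0,0],[0.2,0,0.02,0,0,0,0],[0.2,0,0.01,0,0,0,0],[0.2,0,0,0,0,0,0],[0.2,0,0,0,0,0,0],[0.2,0,0,0,0,0,0]]}}

```text
time: 8.87
position: [0.6461, 0.0752, 0.0739]
tool_rot: [-0.698, 0.115, -0.115, 0.698]
ft_force: [0.1, 0.4, -1.5]
grip_width: 0.0342
```

Emit:
{"name": "play_rows", "arguments": {"series": [[0.2,0,0.01,0,0,0,0],[0.2,0,0.01,0,0,0,0],[0.2,0,0,0,0,0,0],[0.2,0,0,0,0,0,0]]}}

```text
time: 9.2
position: [0.6469, 0.0752, 0.0738]
tool_rot: [-0.698, 0.114, -0.115, 0.698]
ft_force: [-1.0, 0.2, 7.6]
grip_width: 0.0345
```

Emit:
{"name": "play_rows", "arguments": {"series": [[0.42,0,-0.01,0,0,0,0],[0.5,0,0,0,0,0,0],[0.6,0,0,0,0,0,0],[0.6,0,0,0,0,0,0],[0.6,0,0,0,0,0,0],[0.6,0,0,0,0,0,0],[0.6,0,0,0,0,0,0],[0.6,0,0,0,0,0,0]]}}

```text
time: 9.87
position: [0.646, 0.0752, 0.0727]
tool_rot: [0.698, -0.115, 0.115, -0.698]
ft_force: [-0.3, 0.7, -1.0]
grip_width: 0.0523
```

Emit:
{"name": "play_rows", "arguments": {"series": [[0.6,0,-0.1,0,0,0,0],[0.6,0,-0.2,0,0,0,0],[0.6,0,-0.3,0,0,0,0],[0.6,0,-0.3,0,0,0,0],[0.6,0,-0.2,0,0,0,0],[0.6,0,0,0,0,0,0]]}}

```text
time: 10.37
position: [0.6496, 0.0751, 0.1893]
tool_rot: [-0.697, 0.111, -0.119, 0.698]
ft_force: [0.6, 2.1, -0.1]
grip_width: 0.0521
```

```bash
python3 - <<'E'
from h import *
to([.40,-.04,.19])
im=eyes.camera("side");cv2.imwrite("pics/s6.png",cv2.resize(im[110:260,230:430,::-1],None,fx=4,fy=4,interpolation=cv2.INTER_CUBIC))
E
```

```text
pos [0.6496 0.0751 0.1893] q6 -1.301 t 10.3667 w 0.0521 F [ 0.6  2.1 -0.1]
x,y,z axes [[0.947, -0.32, 0.011], [0.011, -0.001, -1.0], [0.32, 0.947, 0.003]] jaw deg 71.34
units [-1.9965 -0.0349 -1.8892]
```

View pics/s6.png

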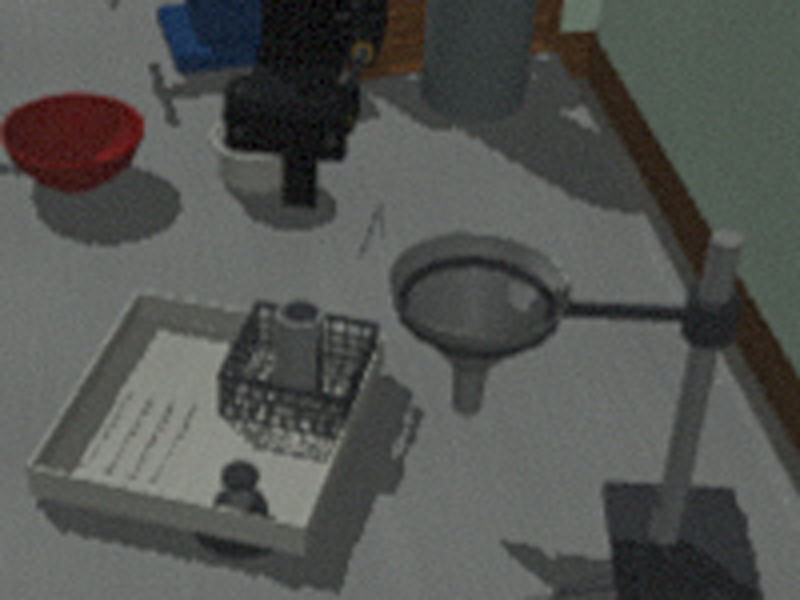

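Emit:
{"name": "play_rows", "arguments": {"series": [[0.3,-0.16,0,-0.21,0,0,0],[0,-0.16,0,-0.21,0,0,0],[0,-0.16,0,-0.21,0,0,0],[0,-0.16,0,-0.21,0,0,0],[0,-0.16,0,-0.21,0,0,0],[0,-0.16,0,-0.21,0,0,0],[0,-0.16,0,-0.21,0,0,0],[0,-0.16,0,-0.21,0,0,0],[0,-0.15,0,-0.21,0,0,0],[0,0,0,0,0,0.02,0],[0,0,0,0,0,0,0],[0,0,0,0,0,0,0]]}}

```text
time: 11.42
position: [0.4497, -0.0582, 0.1825]
tool_rot: [-0.694, 0.137, -0.136, 0.694]
ft_force: [-0.2, 0.1, -0.0]
grip_width: 0.0008
```

```bash
python3 - <<'E'
from h import *
to([.454,-.058,.037])
im=eyes.camera("side");cv2.imwrite("pics/s7.png",cv2.resize(im[110:290,200:430,::-1],None,fx=3.3,fy=3.3,interpolation=cv2.INTER_CUBIC))
E
```

```text
pos [ 0.4497 -0.0582  0.1825] q6 -1.559 t 11.4167 w 0.0008 F [-0.2  0.1 -0. ]
x,y,z axes [[0.926, -0.378, -0.001], [-0.001, 0.0, -1.0], [0.378, 0.926, 0.0]] jaw deg 67.77
units [0.0402 1.4545 0.0174]
```

View pics/s7.png

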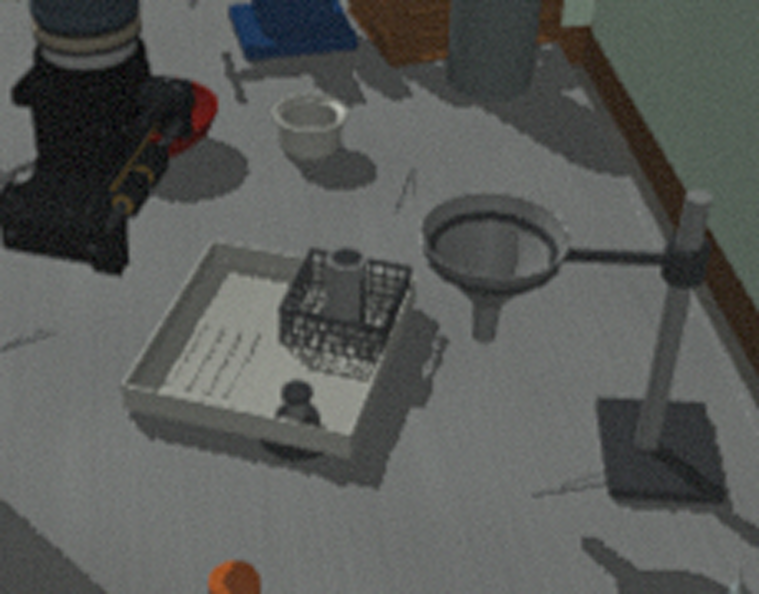

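Emit:
{"name": "play_rows", "arguments": {"series": [[0,0.04,0.15,-0.08,0,0,0],[0,0,0.25,0,0,0,0],[0,0,0.3,0,0,0,0],[0,0,0.3,0,0,0,0],[0,0,0.25,0,0,0,0],[0,0,0.15,0,0,0,0],[0,0,0.05,0,0,0,0],[0,0,0,0,0,0,0],[0,0,0,0,0,0,0]]}}

```text
time: 12.22
position: [0.4513, -0.0669, 0.0379]
tool_rot: [0.694, -0.136, 0.136, -0.694]
ft_force: [-0.2, -0.0, 0.6]
grip_width: 0.0005
```

```bash
python3 - <<'E'
from h import *
to([.454,-.058,.037])
im=eyes.camera("side");cv2.imwrite("pics/s8.png",cv2.resize(im[110:290,200:430,::-1],None,fx=3.3,fy=3.3,interpolation=cv2.INTER_CUBIC))
E
```

```text
pos [ 0.4513 -0.0669  0.0379] q6 -1.576 t 12.2167 w 0.0005 F [-0.2 -0.   0.6]
x,y,z axes [[0.926, -0.378, 0.0], [0.0, -0.0, -1.0], [0.378, 0.926, 0.0]] jaw deg 67.8
units [-0.0084  0.009   0.0923]
```

View pics/s8.png

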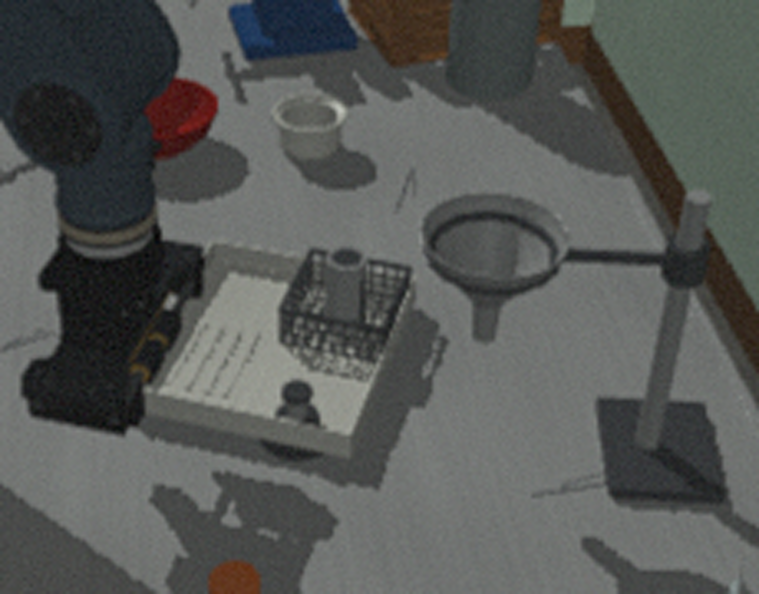

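Emit:
{"name": "play_rows", "arguments": {"series": [[0,0,0,0.06,0,0,0],[0,0,0,0.06,0,0,0],[0,0,0,0.06,0,0,0],[0,0,0,0.04,0,0,0],[0,0,0,0.02,0,0,0],[0,-0.006,0,0.025,0,0.0064,0],[0,-0.013,0,0.05,0,0.0127,0],[0,-0.013,0,0.05,0,0.0127,0],[0,-0.013,0,0.05,0,0.0127,0],[0,-0.013,0,0.05,0,0.0127,0]]}}

```text
time: 13.1
position: [0.4646, -0.0217, 0.0379]
tool_rot: [0.679, -0.199, 0.199, -0.679]
ft_force: [-0.3, 0.7, -0.8]
grip_width: 0.0006
```

```bash
cat >> h.py <<'E'
PIN=np.array([.589,-.060])
def intray():
    o=robot.get_obs();R=Ro.from_quat(o["tool_rot"]).as_matrix();d=PIN-o["position"][:2]
    print("pin in tool x,z:",R[:2,0]@d,R[:2,2]@d)
E
python3 - <<'E'
from h import *
to([.454,-.058,.037]);intray()
im=eyes.camera("side");cv2.imwrite("pics/s9.png",cv2.resize(im[110:290,200:430,::-1],None,fx=3.3,fy=3.3,interpolation=cv2.INTER_CUBIC))
E
```

```text
pos [ 0.4646 -0.0217  0.0379] q6 -1.288 t 13.1 w 0.0006 F [-0.3  0.7 -0.8]
x,y,z axes [[0.842, -0.54, -0.0], [-0.0, -0.0, -1.0], [0.54, 0.842, -0.0]] jaw deg 57.34
units [ 0.1069  0.0095 -0.3628]
pin in tool x,z: 0.1254171146475321 0.03490088300260534
```

View pics/s9.png

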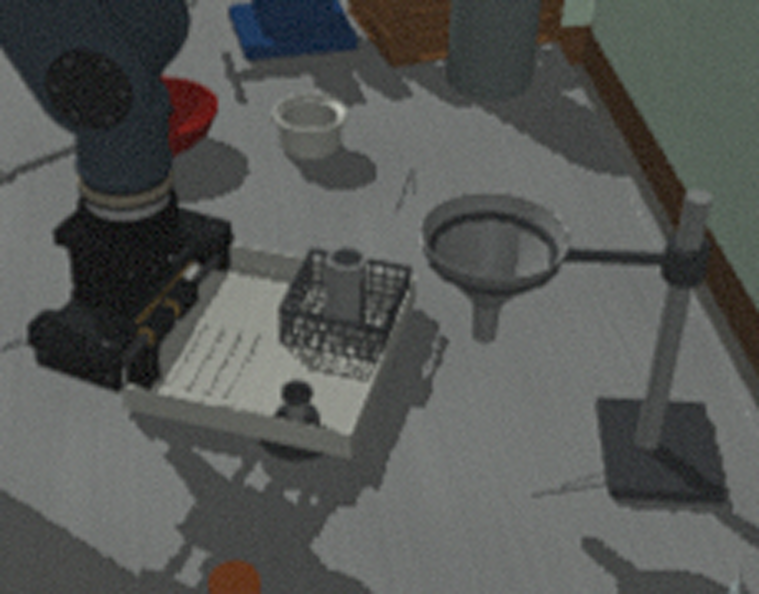

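```bash
python3 - <<'E'
from h import *
im=eyes.camera("side");t=eyes.camera("top")
for X in([.4646,-.0217,.013],[.4646,-.0217,.038],[.444,-.017,.032]): print(proj("side",X),proj("top",X))
cv2.imwrite("pics/s10.png",cv2.resize(im[160:260,200:320,::-1],None,fx=6.5,fy=5.9,interpolation=cv2.INTER_CUBIC))
cv2.imwrite("pics/t10.png",cv2.resize(t[150:280,200:340,::-1],None,fx=4.5,fy=4.5,interpolation=cv2.INTER_CUBIC))
E
```

```text
[243.81287569 232.47300438] [278.16216274 246.21868535]
[243.20786075 225.7016386 ] [278.2372114  245.70338487]
[235.81265662 226.74196673] [276.86633912 251.88718841]
```

View pics/s10.png

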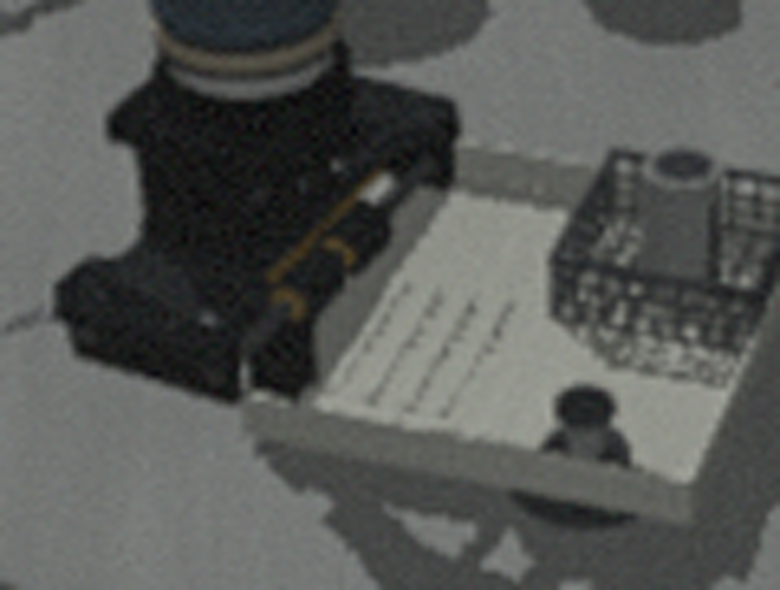

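View pics/t10.png

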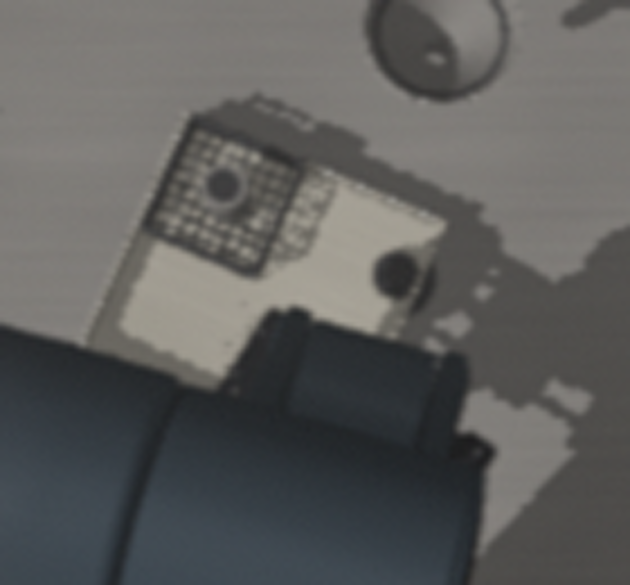

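```bash
python3 - <<'E'
from h import *
print(robot.nose_length, [a for a in dir(robot) if a[0]!='_'])
to([.454,-.058,.037])
E
```

```text
0.025 ['Unreachable', 'get_obs', 'nose_length']
pos [ 0.4646 -0.0218  0.0379] q6 -1.292 t 13.25 w 0.0003 F [-0.   0.3  0. ]
x,y,z axes [[0.844, -0.537, 0.0], [0.0, -0.0, -1.0], [0.537, 0.844, -0.0]] jaw deg 57.55
units [ 0.1045  0.0093 -0.3627]
```

```bash
python3 - <<'E'
from h import *
j=np.array([.32,.947,0])
for s in(-1,1):
  for tz in(.086,.105): print("s2",s,tz,(proj("side",np.array([.4595,-.3398,tz])+s*.051*j)-[170,230])*5)
  for tz in(.164,.183): print("s6",s,tz,(proj("side",np.array([.6496,.0751,tz])+s*.0335*j)-[230,110])*4)
for X in([.4513,-.0669,.013],[.4513,-.0669,.038]): print("s8",(proj("side",X)-[200,110])*3.3)
for X in([.4497,-.0582,.1575],[.4497,-.0582,.1825]): print("s7",(proj("side",X)-[200,110])*3.3)
E
```

```text
s2 -1 0.086 [323.49388394 501.91416142]
s2 -1 0.105 [319.62615249 472.74164081]
s6 -1 0.164 [296.51451452 241.18997424]
s6 -1 0.183 [297.11765499 217.59127598]
s2 1 0.086 [397.91304265 304.46052918]
s2 1 0.105 [395.34132856 275.28090186]
s6 1 0.164 [314.45880865 189.40817989]
s6 1 0.183 [315.21224578 166.32959864]
s8 [129.46273983 442.66604671]
s8 [127.19399205 420.11631951]
s7 [113.23638223 296.26331386]
s7 [110.54930991 269.7753197 ]
```

The tray did not move. The pictures put the real fingertip about level with the TCP, not 25 mm ahead of it, so the fingers passed over the rim. I'll back off and lower in small steps, watching the force.

Emit:
{"name": "play_rows", "arguments": {"series": [[0,0,0,-0.1,0,-0.0127,0],[0,0,0,-0.1,0,-0.0127,0],[0,0,0,-0.1,0,-0.0127,0],[0,0,0,-0.1,0,-0.0127,0],[0,0,0,-0.05,0,-0.0064,0],[0,0,0.02,0,0,0,0],[0,0,0.03,0,0,0,0],[0,0,0.03,0,0,0,0],[0,0,0.02,0,0,0,0],[0,0,0,0,0,0,0],[0,0,0,0,0,0,0]]}}

```text
time: 14.17
position: [0.4431, -0.0613, 0.0276]
tool_rot: [-0.694, 0.137, -0.136, 0.694]
ft_force: [1.0, 0.3, -0.0]
grip_width: 0.0003
```

```bash
python3 - <<'E'
from h import *
o=robot.get_obs();to([.454,-.058,.017])
print([(proj("side",o["position"]-[0,0,d])-[200,160])*[6.5,5.9] for d in(0,.025)])
im=eyes.camera("side")
cv2.imwrite("pics/s11.png",cv2.resize(im[160:260,200:320,::-1],None,fx=6.5,fy=5.9,interpolation=cv2.INTER_CUBIC))
E
```

```text
pos [ 0.4431 -0.0613  0.0276] q6 -1.571 t 14.1667 w 0.0003 F [ 1.   0.3 -0. ]
x,y,z axes [[0.926, -0.378, -0.001], [-0.001, 0.0, -1.0], [0.378, 0.926, 0.0]] jaw deg 67.77
units [0.0888 0.1058 0.0716]
[array([232.18591825, 465.83567066]), array([236.86017054, 505.66154281])]
```

View pics/s11.png

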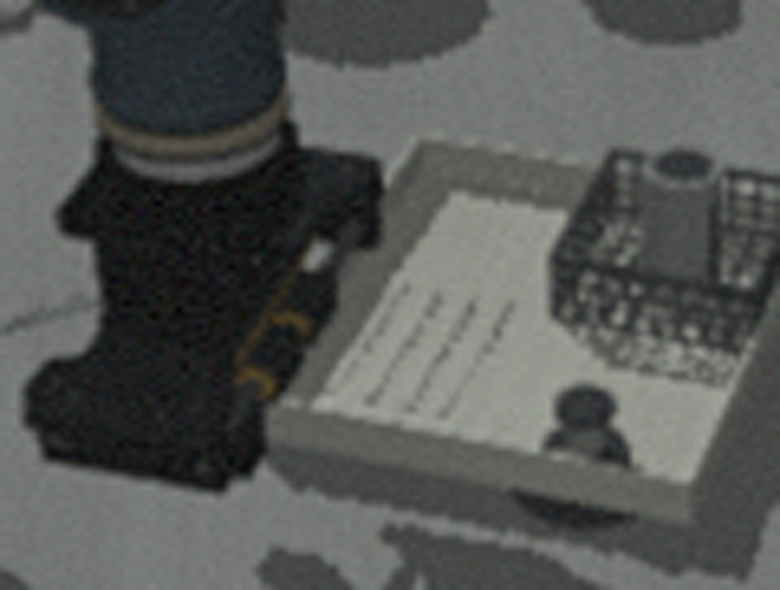

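```bash
python3 - <<'E'
from h import *
o=robot.get_obs();R=Ro.from_quat(o["tool_rot"]).as_matrix();p=o["position"]
for z in(.03,.05,.07,.09):
  print(z,[((proj("side",np.r_[(p+R[:,2]*-.095+R[:,0]*a)[:2],z])-[200,160])*[6.5,5.9]).round() for a in(-.037,0,.037)])
E
```

```text
0.03 [array([ 52., 592.]), array([140., 610.]), array([229., 628.])]
0.05 [array([ 45., 559.]), array([135., 577.]), array([225., 595.])]
0.07 [array([ 39., 525.]), array([129., 543.]), array([221., 561.])]
0.09 [array([ 33., 490.]), array([124., 508.]), array([217., 526.])]
```

Emit:
{"name": "play_rows", "arguments": {"series": [[0,0.06,0.02,0,0,0,0],[0,0,0.03,0,0,0,0],[0,0,0.02,0,0,0,0],[0,0,0.02,0,0,0,0],[0,0,0.02,0,0,0,0],[0,0,0,0,0,0,0],[0,0,0,0,0,0,0]]}}

```text
time: 14.8
position: [0.4484, -0.0638, 0.0167]
tool_rot: [-0.694, 0.137, -0.136, 0.694]
ft_force: [0.3, -0.5, -0.3]
grip_width: 0.0006
```

```bash
python3 - <<'E'
from h import *
to([.454,-.058,.017]);intray()
im=eyes.camera("side")
cv2.imwrite("pics/s12.png",cv2.resize(im[160:260,200:320,::-1],None,fx=6.5,fy=5.9,interpolation=cv2.INTER_CUBIC))
E
```

```text
pos [ 0.4484 -0.0638  0.0167] q6 -1.571 t 14.8 w 0.0006 F [ 0.3 -0.5 -0.3]
x,y,z axes [[0.925, -0.379, -0.001], [-0.001, 0.0, -1.0], [0.379, 0.925, -0.0]] jaw deg 67.73
units [ 0.0296 -0.0032  0.0746]
pin in tool x,z: 0.12865303934884398 0.05676180755459474
```

View pics/s12.png

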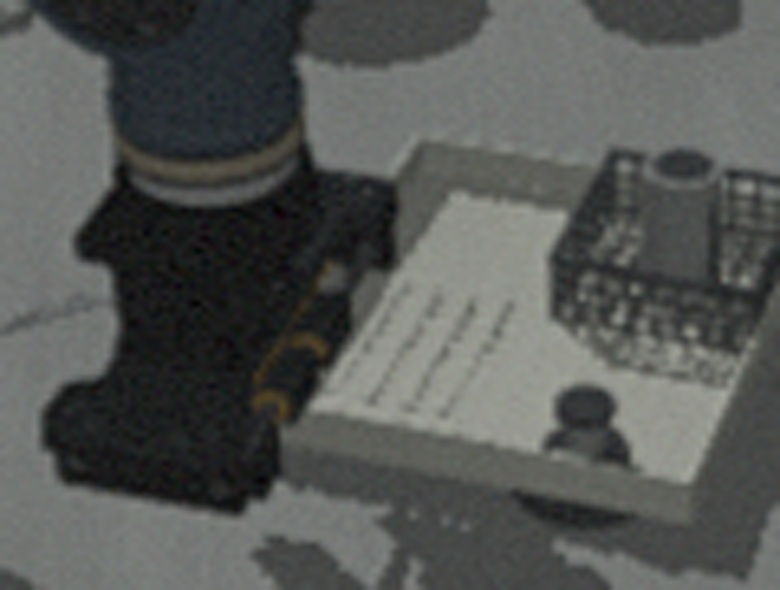

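Emit:
{"name": "play_rows", "arguments": {"series": [[0,0.03,0.02,0.03,0,0,0],[0,0,0.02,0.06,0,0,0],[0,0,0,0.06,0,0,0],[0,0,0,0.05,0,0,0],[0,0,0,0.03,0,0,0],[0,-0.013,0,0.05,0,0.0127,0],[0,-0.013,0,0.05,0,0.0127,0]]}}

```text
time: 15.43
position: [0.4619, -0.0329, 0.0129]
tool_rot: [0.688, -0.165, 0.165, -0.688]
ft_force: [-0.3, -0.0, 0.3]
grip_width: 0.0005
```

```bash
python3 - <<'E'
from h import *
to([.454,-.058,.017]);intray()
im=eyes.camera("side")
cv2.imwrite("pics/s13.png",cv2.resize(im[160:260,200:320,::-1],None,fx=6.5,fy=5.9,interpolation=cv2.INTER_CUBIC))
E
```

```text
pos [ 0.4619 -0.0329  0.0129] q6 -1.414 t 15.4333 w 0.0005 F [-0.3 -0.   0.3]
x,y,z axes [[0.892, -0.453, -0.0], [-0.0, -0.0, -1.0], [0.453, 0.892, -0.0]] jaw deg 63.08
units [ 0.0434 -0.0412 -0.2593]
pin in tool x,z: 0.1256181048630297 0.033416130199251944
```

View pics/s13.png

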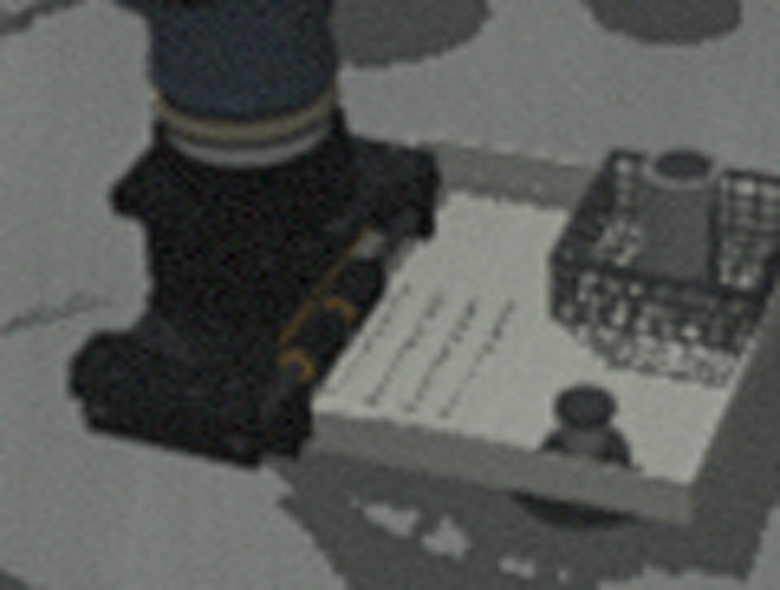

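Emit:
{"name": "play_rows", "arguments": {"series": [[0,-0.013,0,0.05,0,0.0127,0],[0,-0.013,0,0.05,0,0.0127,0],[0,-0.013,0,0.05,0,0.0127,0],[0,-0.013,0,0.05,0,0.0127,0]]}}

```text
time: 15.82
position: [0.4666, -0.0135, 0.0129]
tool_rot: [0.673, -0.219, 0.218, -0.672]
ft_force: [-1.0, -2.4, 0.4]
grip_width: 0.0004
```

```bash
python3 - <<'E'
from h import *
to([.454,-.058,.017]);intray()
im=eyes.camera("side")
cv2.imwrite("pics/s14.png",cv2.resize(im[160:260,200:320,::-1],None,fx=6.5,fy=5.9,interpolation=cv2.INTER_CUBIC))
E
```

```text
pos [ 0.4666 -0.0135  0.0129] q6 -1.21 t 15.8167 w 0.0004 F [-1.  -2.4  0.4]
x,y,z axes [[0.809, -0.587, -0.001], [-0.002, -0.0, -1.0], [0.587, 0.809, -0.001]] jaw deg 54.02
units [ 0.1594 -0.0411 -0.434 ]
pin in tool x,z: 0.1263654231118216 0.034299640024741423
```

View pics/s14.png

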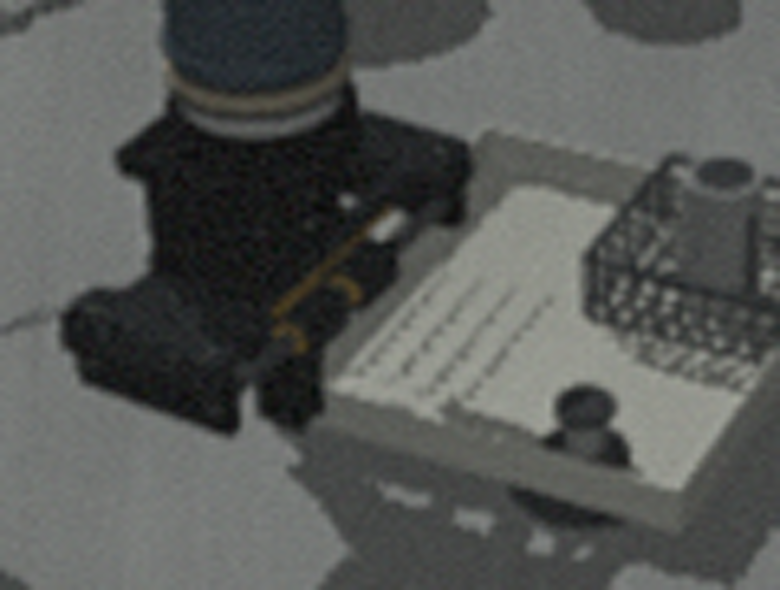

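Emit:
{"name": "play_rows", "arguments": {"series": [[0,-0.013,0,0.05,0,0.0127,0],[0,-0.013,0,0.05,0,0.0127,0],[0,-0.013,0,0.05,0,0.0127,0],[0,-0.013,0,0.05,0,0.0127,0],[0,-0.013,0,0.05,0,0.0127,0],[0,-0.013,0,0.05,0,0.0127,0],[0,-0.013,0,0.05,0,0.0127,0],[0,-0.013,0,0.05,0,0.0127,0],[0,-0.013,0,0.05,0,0.0127,0],[0,-0.013,0,0.05,0,0.0127,0],[0,-0.013,0,0.05,0,0.0127,0]]}}

```text
time: 16.78
position: [0.4956, 0.0341, 0.0128]
tool_rot: [0.61, -0.361, 0.358, -0.608]
ft_force: [-3.6, -1.0, 3.3]
grip_width: 0.0004
```

```bash
python3 - <<'E'
from h import *
to([.454,-.058,.017]);intray()
im=eyes.camera("side")
cv2.imwrite("pics/s15.png",cv2.resize(im[110:290,200:430,::-1],None,fx=3.3,fy=3.3,interpolation=cv2.INTER_CUBIC))
im=eyes.camera("top");cv2.imwrite("pics/t15.png",cv2.resize(im[130:270,200:340,::-1],None,fx=4.2,fy=4.2,interpolation=cv2.INTER_CUBIC))
E
```

```text
pos [0.4956 0.0341 0.0128] q6 -0.66 t 16.7833 w 0.0004 F [-3.6 -1.   3.3]
x,y,z axes [[0.483, -0.875, -0.003], [-0.005, 0.0, -1.0], [0.875, 0.483, -0.004]] jaw deg 28.9
units [ 0.6055 -0.0407 -0.8096]
pin in tool x,z: 0.12755246252218264 0.036277249863264804
```

View pics/s15.png

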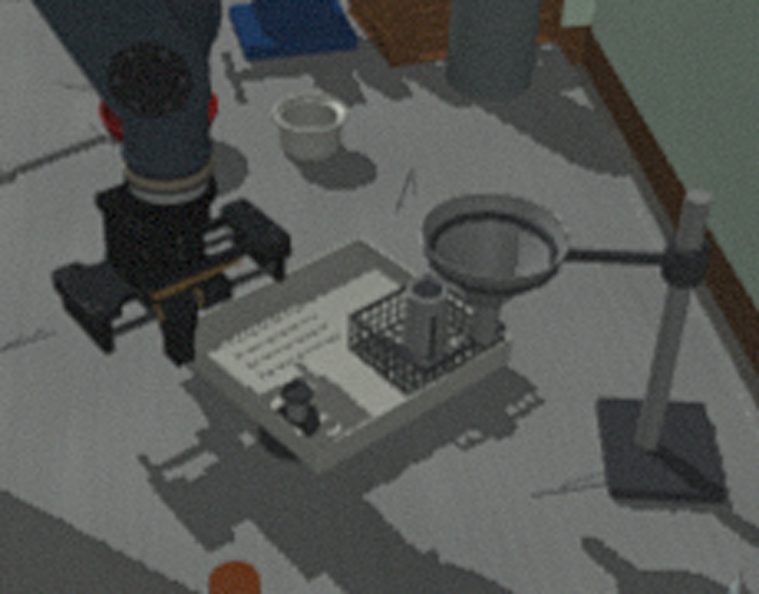

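View pics/t15.png

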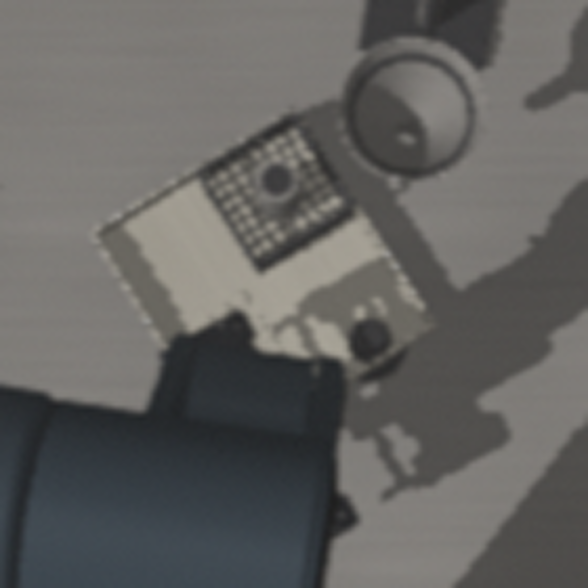

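```bash
python3 - <<'E'
from h import *
tp=lambda x,y,z:onz("top",x/4.2+200-.4,y/4.2+130-.4,z)[:2]
c1,c4,c2=tp(293,110,.032),tp(95,235,.032),tp(432,322,.032)
d=c4-c1;e=c1-c2;print(c1,c4,c2,np.degrees(np.arctan2(d[1],d[0]))-90,np.degrees(np.arctan2(e[1],e[0])),np.linalg.norm(d),np.linalg.norm(e))
p=tp(370,338,.05);print("pin",p)
print("mouth",tp(410,108,.213))
E
```

```text
[0.78180158 0.00809568] [0.67504531 0.17230113] [ 0.60121464 -0.10630017] 33.029440555452325 32.35290448518304 0.1958579344003175 0.21377102851210245
pin [ 0.58521943 -0.05442846]
mouth [ 0.73137891 -0.07982302]
```

Emit:
{"name": "play_rows", "arguments": {"series": [[0,-0.013,0,0.05,0,0.0127,0],[0,-0.013,0,0.05,0,0.0127,0],[0,-0.013,0,0.05,0,0.0127,0],[0,-0.013,0,0.05,0,0.0127,0],[0,-0.013,0,0.05,0,0.0127,0],[0,-0.013,0,0.05,0,0.0127,0],[0,-0.013,0,0.05,0,0.0127,0],[0,-0.013,0,0.05,0,0.0127,0],[0,-0.013,0,0.05,0,0.0127,0],[0,-0.013,0,0.05,0,0.0127,0],[0,-0.013,0,0.05,0,0.0127,0],[0,-0.013,0,0.05,0,0.0127,0]]}}

```text
time: 17.88
position: [0.548, 0.0658, 0.0125]
tool_rot: [0.507, -0.495, 0.492, -0.505]
ft_force: [-2.8, 1.2, 2.9]
grip_width: 0.0002
```

```bash
python3 - <<'E'
from h import *
to([.454,-.058,.017]);intray()
im=eyes.camera("side")
cv2.imwrite("pics/s16.png",cv2.resize(im[110:290,200:430,::-1],None,fx=3.3,fy=3.3,interpolation=cv2.INTER_CUBIC))
im=eyes.camera("top");cv2.imwrite("pics/t16.png",cv2.resize(im[130:270,200:340,::-1],None,fx=4.2,fy=4.2,interpolation=cv2.INTER_CUBIC))
E
```

```text
pos [0.548  0.0658 0.0125] q6 -0.109 t 17.8833 w 0.0002 F [-2.8  1.2  2.9]
x,y,z axes [[0.026, -1.0, -0.001], [-0.006, 0.001, -1.0], [1.0, 0.026, -0.006]] jaw deg 1.46
units [ 1.2139 -0.0407 -0.9713]
pin in tool x,z: 0.1268445484610946 0.037793648556860564
```

View pics/s16.png

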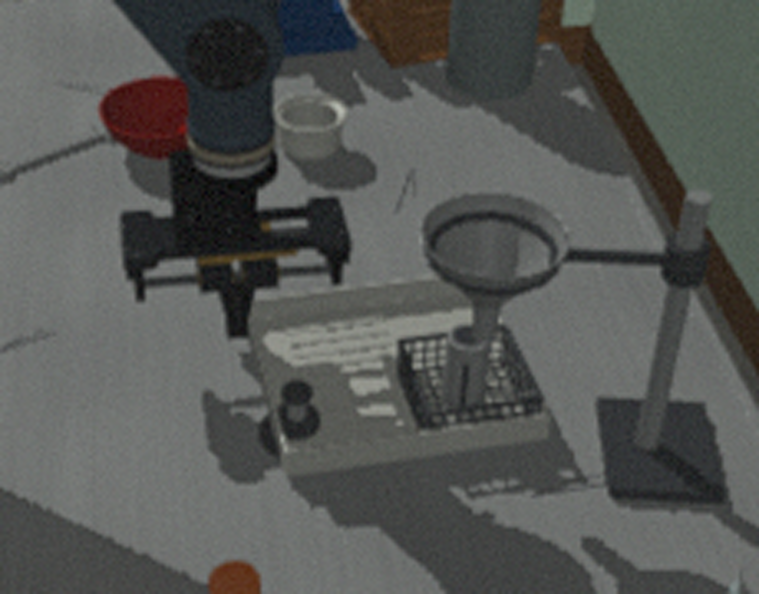

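View pics/t16.png

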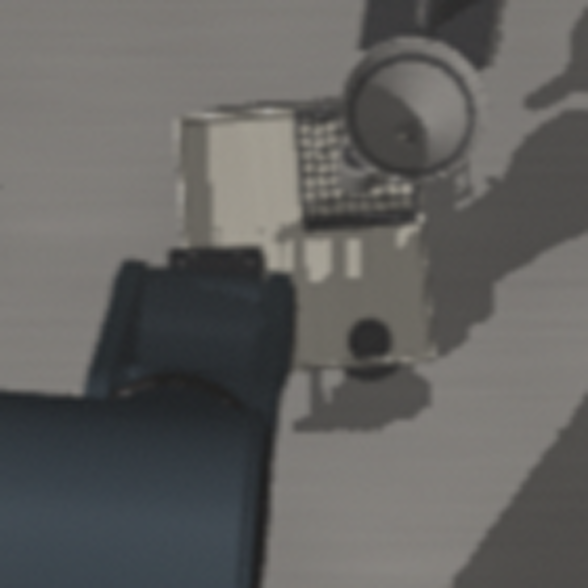

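Emit:
{"name": "play_rows", "arguments": {"series": [[0,-0.013,0,0.05,0,0.0127,0],[0,-0.013,0,0.05,0,0.0127,0],[0,-0.013,0,0.05,0,0.0127,0],[0,-0.013,0,0.05,0,0.0127,0],[0,-0.01,0,0.04,0,0.01,0],[0,-0.006,0,0.025,0,0.0064,0],[0,0,0,0,0,0,0],[0,0,0,0,0,0,0]]}}

```text
time: 18.65
position: [0.5772, 0.0703, 0.0126]
tool_rot: [-0.452, 0.544, -0.544, 0.452]
ft_force: [-1.6, 1.3, -0.2]
grip_width: 0.0002
```

```bash
python3 - <<'E'
from h import *
to([.454,-.058,.017]);intray()
im=eyes.camera("side")
cv2.imwrite("pics/s17.png",cv2.resize(im[150:270,260:390,::-1],None,fx=5,fy=5,interpolation=cv2.INTER_CUBIC))
im=eyes.camera("top");cv2.imwrite("pics/t17.png",cv2.resize(im[130:230,220:330,::-1],None,fx=6,fy=6,interpolation=cv2.INTER_CUBIC))
E
```

```text
pos [0.5772 0.0703 0.0126] q6 0.114 t 18.65 w 0.0002 F [-1.6  1.3 -0.2]
x,y,z axes [[-0.183, -0.983, 0.0], [-0.0, -0.0, -1.0], [0.983, -0.183, -0.0]] jaw deg -10.56
units [ 1.4873 -0.0434 -0.9758]
pin in tool x,z: 0.12595286231107358 0.03550232431975328
```

View pics/s17.png

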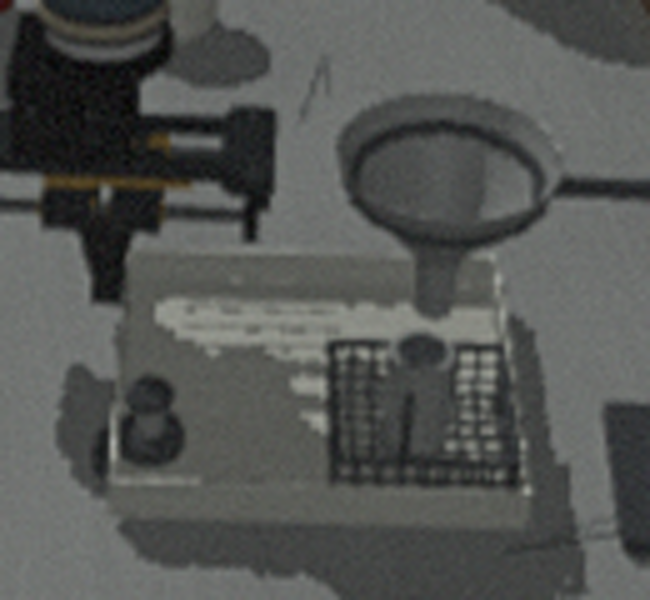

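View pics/t17.png

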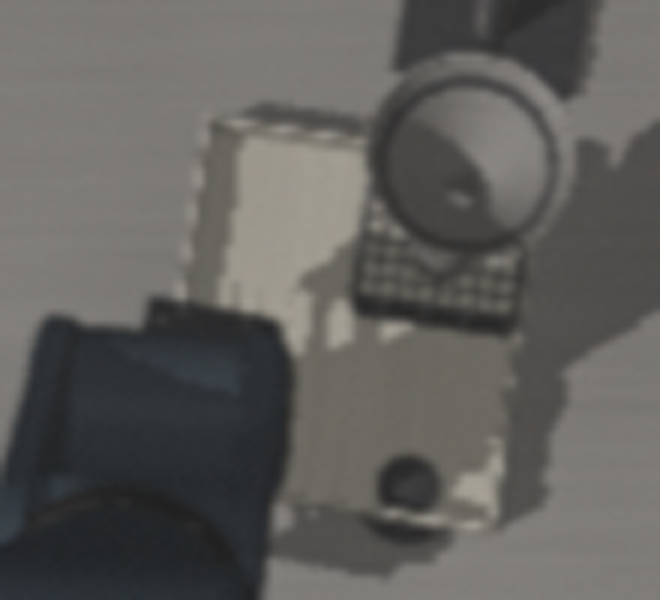

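```bash
python3 - <<'E'
from h import *
sp=lambda x,y,z:onz("side",x/5+260-.4,y/5+150-.4,z)[:2]
tp=lambda x,y,z:onz("top",x/6+220-.4,y/6+130-.4,z)[:2]
b=[sp(*a,.049) for a in((330,343),(505,347),(519,465),(331,465))];print("basket",np.mean(b,0),np.array(b).round(3).tolist())
c3,c4,c2,c1=[sp(*a,.032) for a in((130,255),(495,256),(112,487),(528,490))]
print(c3,c4,c2,c1)
A=lambda v:np.degrees(np.arctan2(v[1],v[0]))
print("side angles",A(c4-c3),A(c1-c2),A(c4-c1)-90,A(c3-c2)-90)
T4,T3,T2=tp(210,120,.032),None,tp(492,527,.032)
bl,br=tp(355,300,.049),tp(518,320,.049)
print("top basket near edge angle",A(bl-br)-90, "mid",(bl+br)/2,"+48mm ->",(bl+br)/2+.048*np.array([np.cos(np.radians(A(bl-br)-90)),np.sin(np.radians(A(bl-br)-90))]))
print("top diag c2->c4",A(T4-T2)-A(np.array([.22,.2])))
print("spout side",sp(433,310,.115),"mouth top",tp(467,160,.213),"pin side",sp(151,395,.05),"pin top",tp(408,483,.05))
print("slide",sp(424,351,.083))
E
```

```text
basket [ 0.73064817 -0.08082504] [[0.691, -0.027], [0.786, -0.041], [0.771, -0.133], [0.675, -0.123]]
[0.59189534 0.08432438] [0.80636897 0.06012251] [ 0.56291345 -0.10929602] [ 0.77687593 -0.13424025]
side angles -6.438198343341602 -6.649654218455772 -8.628368725017054 -8.513062159953051
top basket near edge angle -7.259886571944094 mid [ 0.68603748 -0.07133109] +48mm -> [ 0.73365267 -0.07739685]
top diag c2->c4 -8.336376603720744
spout side [ 0.73105893 -0.08328652] mouth top [ 0.72833767 -0.0804523 ] pin side [ 0.58862859 -0.06037127] pin top [ 0.58513806 -0.05410235]
slide [ 0.73010395 -0.07801236]
```

Emit:
{"name": "play_rows", "arguments": {"series": [[0,-0.008,0,0.03,0,0.0076,0],[0,0,0,0,0,0,0],[0,0,0,0,0,0,0],[0,0,0,-0.1,0,0,0],[0,0,0,-0.2,0,0,0],[0,0,0,-0.3,0,0,0],[0,0,-0.2,-0.2,0,0,0],[0,0,-0.3,0,0,0,0],[0,0,-0.4,0,0,0,0],[0,0,-0.3,0,0,0,0],[0,0,-0.1,0,0,0,0],[0,0,0,0,0,0,0]]}}

```text
time: 19.75
position: [0.505, 0.0871, 0.1461]
tool_rot: [0.443, -0.547, 0.552, -0.447]
ft_force: [0.4, 0.4, 0.1]
grip_width: 0.0008
```

```bash
python3 - <<'E'
from h import *
to([.454,-.058,.017])
im=eyes.camera("side")
cv2.imwrite("pics/s18.png",im[:,:,::-1])
cv2.imwrite("pics/s18c.png",cv2.resize(im[150:270,260:390,::-1],None,fx=5,fy=5,interpolation=cv2.INTER_CUBIC))
im=eyes.camera("top");cv2.imwrite("pics/t18.png",im[:,:,::-1])
E
```

```text
pos [0.505  0.0871 0.1461] q6 0.162 t 19.75 w 0.0008 F [0.4 0.4 0.1]
x,y,z axes [[-0.208, -0.978, -0.001], [0.009, -0.001, -1.0], [0.978, -0.208, 0.009]] jaw deg -12.01
units [ 1.5269  1.2867 -0.2083]
```

View pics/s18c.png

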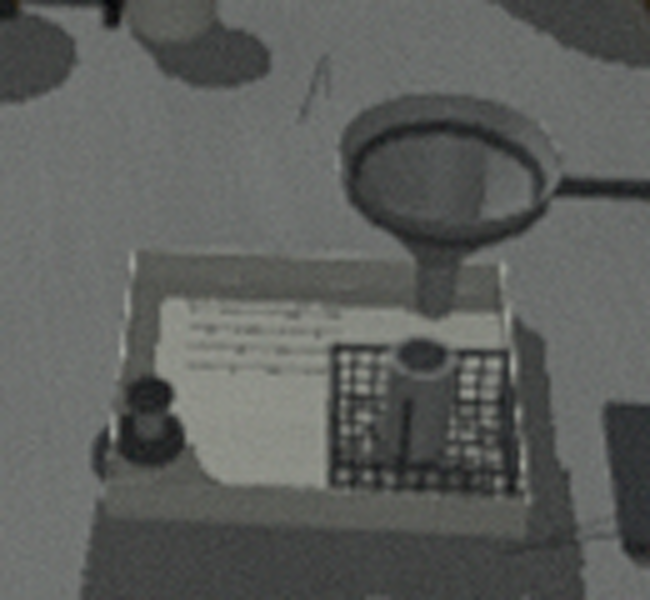

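View pics/t18.png

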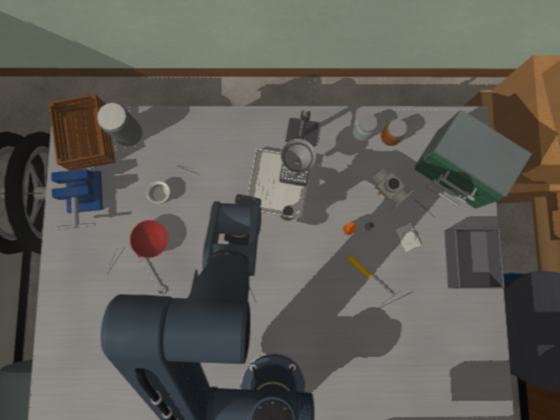

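View pics/s18.png

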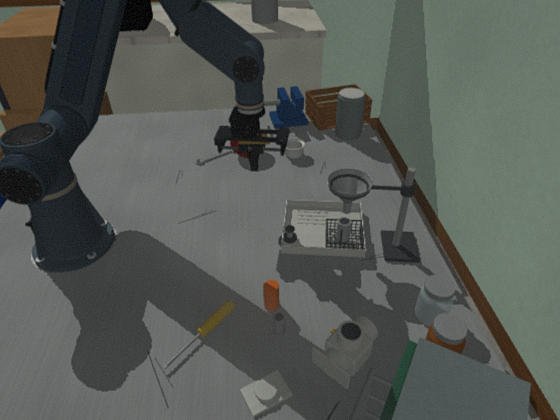

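```bash
python3 - <<'E'
from h import *
sp=lambda x,y,z:onz("side",x/5+260-.4,y/5+150-.4,z)[:2]
b=[sp(*a,.049) for a in((330,347),(511,351),(522,470),(331,467))];m=np.mean(b,0)
s=sp(433,310,.115);print("basket",m,"spout",s,np.linalg.norm(m-s),"slide",sp(423,356,.083))
c3,c4,c2,c1=[sp(*a,.032) for a in((133,252),(503,263),(107,490),(528,500))]
A=lambda v:np.degrees(np.arctan2(v[1],v[0]))
print("angles",A(c4-c3),A(c1-c2),A(c4-c1)-90,A(c3-c2)-90,"spout line",A(s-sp(151,390,.05)))
print(robot.get_obs()["joint_velocities"].round(3))
E
```

```text
basket [ 0.73120221 -0.08387522] spout [ 0.73105893 -0.08328652] 0.0006058817029081311 slide [ 0.72874849 -0.08188126]
angles -8.950984486487314 -7.990855312777984 -10.03257075152517 -9.685380831833001 spout line -10.723906755063178
[-0.001  0.038  0.018  0.001  0.007 -0.   ]
```

Basket is centred within a few mm, the slide is standing in it, and the robot is clear. I'll settle, then hand in.

Emit:
{"name": "play_rows", "arguments": {"series": [[0,0,0,0,0,0,0],[0,0,0,0,0,0,0],[0,0,0,0,0,0,0],[0,0,0,0,0,0,0]]}}

```text
time: 20.18
position: [0.5017, 0.0872, 0.1416]
tool_rot: [-0.446, 0.55, -0.549, 0.444]
ft_force: [-0.2, 0.3, 0.4]
grip_width: 0.0004
```

```bash
python3 -c "
from rig import ticket
print(ticket.hand_in())"
```

```text
the job is handed in; nothing more can be done
None
```

The slide is standing in the basket, the basket is centred under the spout, and the job was handed in at about 20 s. The hand-in gave no verdict.

**What I did:** I picked up the larger chromed cylinder, lowered it into the basket until the force showed contact, and let go. Then I pushed the tray round clockwise by the wall near its free corner and drew the arm clear.

**Last checks:**
- **Centring:** The side view puts the basket centre about 1 mm from the spout axis. I put the true error at up to about 5 mm, because the tray angles read off the image run from -8° to -10° against a spout line of -9.3° to -10.7°. The limit is 16 mm.
- **Slide:** It stands upright about 3 mm from the basket's middle.
- **Robot:** It is clear of everything, with wrist force near zero.
- **Other items:** They look unmoved by eye in both views. I did not measure them.

**What disagreed:**
- **Finger length:** The first push passed over the tray rim without moving it. In the pictures the fingertips stand about level with the TCP, not 25 mm ahead as the interface says. I lowered the TCP to 13 mm and the second push worked.
- **Grip on the slide:** By the same measure, the fingers probably held only about the top 10 mm of the slide. It did not slip.

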